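# Index the rotary vice table to its next notch

## Task

The turntable that carries the small vice is locked by a spring plunger with a knurled pull ring. Pull the ring up out of its notch, turn the table counter-clockwise (seen from above) to the very next notch, finding it by feel with a light push so that the pin is never forced against the index plate, and leave the pin sprung fully home in it. Do not knock the things standing around.

Things in the scene. Friction and masses are not known exactly. Their poses are not given: they have to be found in the camera images.
- index_base: Round grey base of the rotary fixture, fixed to the bench, 200 mm across and 33 mm high, with two bolted ears (total 266 mm across the ears). Origin at the centre of its underside, on the turning axis; z up. Its x axis points from the locked pull ring's start place through the centre to the far side. Where it stands and how it is turned varies.
- table_axis (a point): Centre of the turntable's top face (aluminium disc, 210 mm across, 12 mm thick, top 47 mm above the bench), on the vertical turning axis. Its axes turn with the table: the pull ring stands at -x, 82 mm from the axis. A machine vice (138 mm long along y, 70 mm wide, its top 93 mm above the bench) is bolted across the middle.
- ring_top (a point): Centre of the top of the pull ring: an upright knurled steel cylinder 26 mm in diameter, 22 mm high, on a 30 mm housing on the turntable, 82 mm from the turning axis. With the pin home this point is 83.5 mm above the bench and the ring's underside 61.5 mm (2.5 mm above the housing); it rises with the ring and goes round with the table. Can be gripped from above at any yaw.
- index_pin: 8 mm steel pin, its flat end slightly rounded, fixed under the pull ring and hidden in the table; origin as the ring's underside. Home, it reaches 9 mm into the notch with about 1.4 mm side play each way; it drops in only when the table is within about 3 mm. Loaded with more than 22 N (sideways or down on the plate) it is damaged; the spring alone presses it on the plate with about 9 N.
- index_ring (a joint): Lift of the pull ring in m: 0 fully home in a notch, 0.008 to 0.009 when the pin rests on top of the plate between notches, 0.016 at the upper stop. The spring pulls it down with 6 N at 0, rising by 0.3 N per mm.
- turntable (a joint): Table angle in rad, growing counter-clockwise seen from above; about 0 (first notch) at the start. The next notch lies somewhere between 0.65 and 1.10 on an adjustable hidden plate and must be felt; one more lies 0.63 beyond it. Between notches the plate is flat and the pin may slide on it. Friction at the ring is some 3 N, 1.5 N more with the pin on the plate; the table stays where it is left.
- stop_block: Bystander: aluminium stop block, 36x60x22 mm, origin at the centre of its underside.
- oil_bottle: Bystander: small oiler bottle, 34 mm across, 95 mm high, origin at the centre of its underside.
- reel: Bystander: wire reel standing on its flange, 60 mm across, 50 mm high, origin at the centre of its underside.
- screwdriver: Bystander: screwdriver lying flat, 190 mm long, 27 mm thick, origin at the centre of its underside.
- meter: Bystander: handheld meter lying flat, 170x85x44 mm, origin at the centre of its underside.

How it is judged (in metres and radians):
On the way, in this order (a step that is already met when the one before it is completed fails the run):
1. the pull ring is lifted clear of the first notch (value of joint index_ring above 0.0085 m and value of joint turntable below 0.1 rad), for 0.1 s.
2. the table is turned away from the first notch (value of joint turntable above 0.2 rad), for 0.1 s.
At the end, for the whole second after the job is handed in: The pull ring is fully down (lift under 2 mm) with its pin in the very next notch (table between 0.60 and 1.15 rad), and the table is at rest (value of joint index_ring below 0.002 m and value of joint turntable between 0.6 and 1.15 rad and angular speed of index_pin below 0.05 rad/s); the robot touches nothing.
It fails at once if the pin is forced against the index plate with more than 22 N (contact force between index_pin and anything else above 22 N).
It fails at once if a thing standing around is shifted by more than 30 mm (distance of any of meter, stop_block, oil_bottle, reel, screwdriver from where it was at the start of the episode above 0.03 m).
It also fails if it takes over 58 s, if anything falls off the work surface, if the arm or the gripper's body presses on something with over 40 N, if the wrist force passes 120 N, or if a joint passes its speed limit or range.

## Robot

A 7-joint arm with a two-finger parallel gripper is mounted at the origin on a cart in front of the work surface, level with it; the furniture and walls round the work are solid. World frame = base frame: x ahead of the robot, y to its left, z up, the work surface at z = 0. Lengths are in m, angles in degrees, forces in N, time in s.
With the tool pointing down it reaches from about 0.425 to 0.95 m from the base axis. Payload 4.7 kg.
Tool frame: the origin (TCP) lies between the finger pads; the fingertips stand 11 mm ahead of it and the grasp point (between the pads) lies 8 mm behind it (bot.tip_reach is the distance from the TCP to the fingertips, in m); z points along the fingers, y is the line along which they close (so a half turn about z gives the same grasp; the last joint's range is limited). The gripper opens to 87 mm and grips with 3 to 60 N. Pads are 19 mm wide; open, the fingers measure 117 mm over their backs; the gripper's body (75 mm by 190 mm) begins 51 mm behind the grasp point.
Start: joints at [-75.109, 26.849, -2.785, 87.806, 1.381, 65.374, -4.715], TCP at [0.192, 0.647, 0.234] pointing down, gripper open.
Joint ranges: [-148.3, 148.3], [-19.14, 114.17], [-79.39, 73.82], [5.75, 140.21], [-59.74, 239.74], [12.07, 113.84], [-152.46, 152.46]. Speed limits (degrees/s): [147.25, 147.25, 180, 180, 180, 180, 180].

## Interface

Orientations are given as a 3x3 rotation matrix whose columns are the frame's x, y, z axes.
In Python, from cell import bot, imaging gives the robot as it stands.
- The arm moves only by the tool move_arm, never from a script. Its argument "commands" is a list of rows, each an object with "xyz": the shift along the tool's x, y, z scaled (see below), a list of three; "angular": the turn, a rotation vector about the tool's x, y, z scaled (see below), a list of three. In form: [{"xyz": [tx, ty, tz], "angular": [wx, wy, wz]}, ...]. A call has 1 to 5 rows; each row shifts and turns the commanded pose from where the row before left it, along the tool's axes as they then stand; what a row does not reach is not made up. The controller multiplies each number of a shift by 0.06 m and each number of a turn by 4 degrees. A row lasts 1/8 s, in which the tool goes at most 62.5 mm and 10.7 degrees, less where a joint would pass 70% of its speed; a pose out of reach is approached as far as the arm can. A call with a number of a shift or a turn outside -1 to 1 is refused whole. A call with a gripper value outside its range is refused whole. "claw" is the gripper command: -1 is shut, 1 is fully open, values between are in proportion, set as the call begins (left out, the last holds). The fingers move at their own pace and stop on an object; "grip_force" is the grip in N (left out, the last holds). Time passes only in rows, so rows that do not move let the fingers close. It gives the time, the measured TCP pose, the force, the opening and the grip force at its end, in the units of the state.
- bot.sense(): the state, without advancing time (a new reading comes with each control period).
- imaging.camera(name): name is "scene" or "top" or "wrist"; returns the picture (384x512x3 uint8, blue, green, red); there is no depth.
- imaging.calibration(name): a dict with "fov_y" (degrees; the focal length in pixels is half the picture's height over the tangent of half this angle, whatever the lens; pixels are square), "cx", "cy" (the principal point, pixels), "eye" and "rotation" of the camera in the world. Camera axes: x right, y up, looking along -z (the intrinsics and any distortion apply to the point x, -y, -z); pixel columns grow to the right and rows downward; lengths in m; the calibration is good to about 2 mm. A picture is of the moment at which its call begins: read the wrist's pose just before it. calibration takes no time and is no camera call; for the wrist camera it gives the pose at the moment of the call.
- bot.job_done(): hands the job in; it is judged then, once.
The state is a dict: "t": time; "qpos": joint angles; "dq": joint speeds; "tau": joint torques, N m; "tcp_pos": TCP position; "orientation": TCP orientation; "ft_force": force on the tool from outside, world axes, zero at the start; "wrist_torque": the same for the moment, N m; "grip_width": opening from 0.0 (shut) to 1.0 (fully open); "finger_force": force on a finger pad.
Only numpy, scipy, OpenCV 4.12 (cv2) and the standard library are available. Lean on these libraries where they do the work, as an engineer would, in place of code of your own. Each camera call takes 0.05 s, during which the arm holds its last target. There are 200 camera calls.

## Working session

There is one attempt and no reset: what is moved stays moved. The work goes in short steps, Python scripts to look and compute and a tool call to move; the robot and the scene stay as the last step left them, time stands still between calls to the robot, and variables do not carry over. Pictures are saved under pics/ and viewed, at most 10 in all, crops included, and the job is handed in when it is done.

Besides the shell and the picture viewer there is one more tool, called by a JSON object that holds its "api" and its "payload". move_arm: Moves the arm, as the interface text tells. Shifts and turns lie within -1 to 1; 1 stands for 0.06 m of shift or 4 degrees of turn. Its arguments: {"type":"object","properties":{"commands":{"type":"array","items":{"type":"object","properties":{"xyz":{"type":"array","items":{"type":"number","minimum":-1,"maximum":1}},"angular":{"type":"array","items":{"type":"number","minimum":-1,"maximum":1}}}}},"claw":{"type":"number"},"grip_force":{"type":"number"}},"required":["commands"]}

```bash
ls; mkdir -p pics; python3 - <<'E'
from cell import bot, imaging
import cv2,numpy as np
for n in("scene","top"):
    im=imaging.camera(n); cv2.imwrite(f"pics/{n}0.png",im)
    print(n,imaging.calibration(n))
print(imaging.calibration("wrist"))
s=bot.sense();print({k:np.round(v,3).tolist() for k,v in s.items()})
a=cv2.imread("pics/scene0.png");b=cv2.imread("pics/top0.png")
E
```

```text
pics
scene {'fov_y': 56.6177686945444, 'cx': 249.12070751764486, 'cy': 193.7381259613755, 'eye': array([ 0.07989284, -0.65216182,  0.6745828 ]), 'rotation': array([[ 0.72328811,  0.48621149, -0.49035976],
       [-0.69026768,  0.52923221, -0.49340023],
       [ 0.01961732,  0.69535002,  0.71840345]])}
top {'fov_y': 50.991206835229235, 'cx': 252.55103959259617, 'cy': 192.40318309581463, 'eye': array([ 0.39902138, -0.23058111,  0.95546712]), 'rotation': array([[ 0.01142119,  0.99407897, -0.10805814],
       [-0.99974554,  0.01345444,  0.0181059 ],
       [ 0.01945256,  0.10782386,  0.99397969]])}
{'fov_y': 59.83085235624149, 'cx': 252.7032849504505, 'cy': 194.8536283501409, 'eye': array([0.12974862, 0.6644506 , 0.38325732]), 'rotation': array([[ 0.284488  , -0.93040347, -0.23111893],
       [ 0.95867858,  0.27574557,  0.06999824],
       [-0.00139658, -0.24148243,  0.97040419]])}
{'t': 0.1, 'qpos': [-75.109, 26.892, -2.786, 87.867, 1.381, 65.374, -4.716], 'dq': [-0.098, -0.008, -0.01, -0.236, 0.027, 0.023, 0.021], 'tau': [0.001, -50.917, -0.081, -23.683, -0.061, 0.034, 0.0], 'tcp_pos': [0.192, 0.647, 0.233], 'orientation': [[-0.959, 0.285, -0.0], [0.285, 0.959, -0.002], [-0.0, -0.002, -1.0]], 'ft_force': [-0.032, 0.186, -0.133], 'wrist_torque': [-0.081, 0.001, 0.028], 'finger_force': 0.0, 'grip_width': 0.996}
```

View pics/scene0.png

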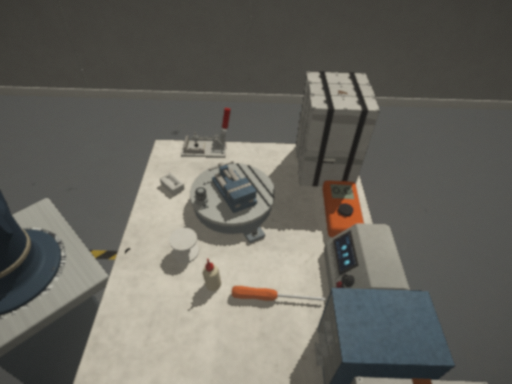

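View pics/top0.png

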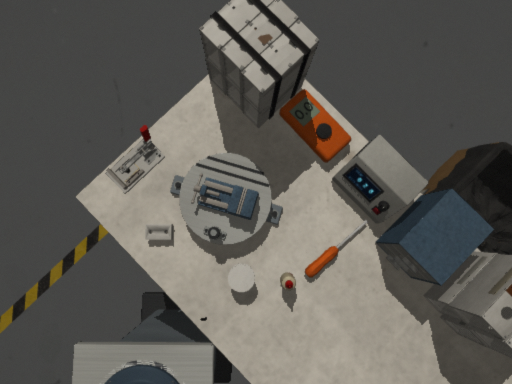

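The scene view shows the turntable at about (232,195) with the ring at (201,193). In the top view the table is at (226,200) and the ring at (214,233), with the block at (160,233), reel at (241,278) and bottle at (288,282). I'll enlarge both around the ring.

```bash
python3 - <<'E'
import cv2,numpy as np
a=cv2.imread("pics/scene0.png")[150:250,170:290];b=cv2.imread("pics/top0.png")[145:255,165:285]
a=cv2.resize(a,(400,333),interpolation=cv2.INTER_CUBIC);b=cv2.resize(b,(400,367),interpolation=cv2.INTER_CUBIC)
c=np.zeros((367,800,3),np.uint8);c[:333,:400]=a;c[:,400:]=b
cv2.imwrite("pics/crop0.png",c)
E
```

```text
(no output)
```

View pics/crop0.png

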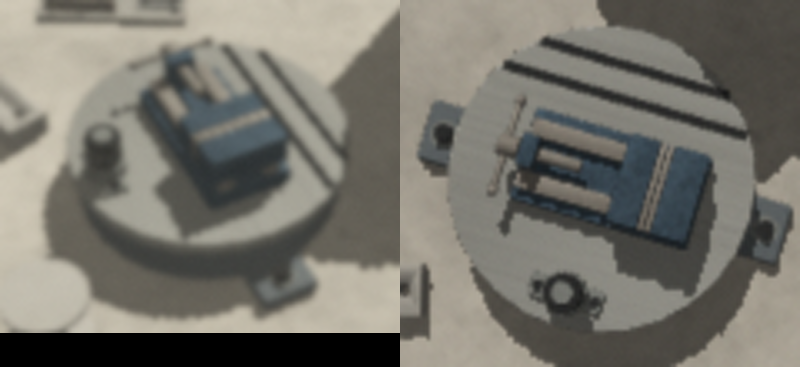

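Crop: the ring's top is at about (102,133) on the left, i.e. scene px (200.6,190). On the right it is at (565,290), i.e. top px (214.5,232). The disc centre is at about (601,179), i.e. top px (225.3,198.7).

```bash
cat > h.py <<'E'
import numpy as np
from cell import bot, imaging
def ray(c,u,v):
    f=192/np.tan(np.radians(c["fov_y"]/2))
    d=np.array([(u-c["cx"])/f,-(v-c["cy"])/f,-1]); d=c["rotation"]@d
    return c["eye"],d/np.linalg.norm(d)
def plane(c,u,v,z):
    e,d=ray(c,u,v); return e+d*(z-e[2])/d[2]
def proj(c,p):
    f=192/np.tan(np.radians(c["fov_y"]/2)); q=c["rotation"].T@(np.array(p)-c["eye"])
    return c["cx"]-f*q[0]/q[2], c["cy"]+f*q[1]/q[2]
def tri(rs):
    A=0;b=0
    for e,d in rs:
        P=np.eye(3)-np.outer(d,d);A=A+P;b=b+P@e
    x=np.linalg.solve(A,b); return x,[np.linalg.norm((np.eye(3)-np.outer(d,d))@(x-e)) for e,d in rs]
E
python3 - <<'E'
from h import *
S=imaging.calibration("scene");T=imaging.calibration("top")
print("ring",tri([ray(S,200.6,190),ray(T,214.5,232)]), plane(T,214.5,232,.0835),plane(S,200.6,190,.0835))
print("axis",plane(T,225.3,198.7,.047))
for n,u,v,z in(("block",160,233,.02),("reel",241,278,.05),("bottle",288,284,.09),("clampred",145,131,.1),("vice",228,199,.09),("sdriver",320,262,.02),("lockbox",262,120,0)): print(n,plane(T,u,v,z))
E
```

```text
ring (array([ 0.40646065, -0.16554876,  0.08831252]), [np.float64(0.00061551076648898), np.float64(0.0006155107664889183)]) [ 0.40700284 -0.16555208  0.0835    ] [ 0.40865143 -0.16117207  0.0835    ]
axis [ 0.48261451 -0.18561128  0.047     ]
block [ 0.40383819 -0.03562027  0.02      ]
reel [ 0.30681382 -0.22371412  0.05      ]
bottle [ 0.29935499 -0.32352122  0.09      ]
clampred [ 0.62240429 -0.01207825  0.1       ]
vice [ 0.47808529 -0.19356669  0.09      ]
sdriver [ 0.34168389 -0.40474018  0.02      ]
lockbox [ 0.68061354 -0.26898026  0.        ]
```

{"api": "move_arm", "payload": {"commands": [{"xyz":[-0.76,-0.15,0],"angular":[0,0,1]},{"xyz":[-0.76,-0.15,0],"angular":[0,0,1]},{"xyz":[-0.76,-0.15,0],"angular":[0,0,1]},{"xyz":[-0.76,-0.15,0],"angular":[0,0,1]},{"xyz":[-0.76,-0.15,0],"angular":[0,0,1]}]}}

```text
t: 0.72
tcp_pos: [0.381, 0.5108, 0.233]
orientation: [[-0.802, 0.597, -0.0], [0.597, 0.802, -0.001], [-0.0, -0.001, -1.0]]
ft_force: [0.4, 0.4, -0.2]
grip_width: 1.0
finger_force: 0.0
```

{"api": "move_arm", "payload": {"commands": [{"xyz":[-0.71,-0.15,0],"angular":[0,0,1]},{"xyz":[-0.71,-0.15,0],"angular":[0,0,1]},{"xyz":[-0.71,-0.15,0],"angular":[0,0,1]},{"xyz":[-0.71,-0.15,0],"angular":[0,0,1]},{"xyz":[-0.71,-0.15,0],"angular":[0,0,1]}]}}

```text
t: 1.35
tcp_pos: [0.5001, 0.3301, 0.2331]
orientation: [[-0.549, 0.836, -0.001], [0.836, 0.549, -0.0], [-0.0, -0.001, -1.0]]
ft_force: [0.1, -0.1, -0.7]
grip_width: 1.0
finger_force: 0.0
```

{"api": "move_arm", "payload": {"commands": [{"xyz":[-0.66,-0.15,0],"angular":[0,0,1]},{"xyz":[-0.66,-0.15,0],"angular":[0,0,1]},{"xyz":[-0.66,-0.15,0],"angular":[0,0,1]},{"xyz":[-0.66,-0.15,0],"angular":[0,0,1]},{"xyz":[-0.66,-0.15,0],"angular":[0,0,1]}]}}

```text
t: 1.98
tcp_pos: [0.5438, 0.1329, 0.2332]
orientation: [[-0.23, 0.973, -0.001], [0.973, 0.23, -0.0], [-0.0, -0.001, -1.0]]
ft_force: [0.8, -0.2, -0.2]
grip_width: 0.996
finger_force: 0.0
```

{"api": "move_arm", "payload": {"commands": [{"xyz":[-0.61,-0.15,0],"angular":[0,0,1]},{"xyz":[-0.61,-0.15,0],"angular":[0,0,1]},{"xyz":[-0.61,-0.15,0],"angular":[0,0,1]},{"xyz":[-0.61,-0.15,0],"angular":[0,0,1]},{"xyz":[-0.61,-0.15,0],"angular":[0,0,1]}]}}

```text
t: 2.6
tcp_pos: [0.5161, -0.0524, 0.2332]
orientation: [[0.116, 0.993, -0.0], [0.993, -0.116, 0.0], [-0.0, -0.0, -1.0]]
ft_force: [0.3, -0.5, 0.1]
grip_width: 0.999
finger_force: 0.0
```

{"api": "move_arm", "payload": {"commands": [{"xyz":[-0.5,-0.1,0],"angular":[0,0,1]},{"xyz":[-0.5,-0.1,0],"angular":[0,0,1]},{"xyz":[-0.5,-0.1,0],"angular":[0,0,1]},{"xyz":[0,0,0],"angular":[0,0,1]},{"xyz":[0,0,0],"angular":[0,0,1]}]}}

```text
t: 3.22
tcp_pos: [0.4818, -0.1373, 0.2335]
orientation: [[0.452, 0.892, -0.0], [0.892, -0.452, 0.0], [0.0, -0.0, -1.0]]
ft_force: [0.4, 0.5, 0.0]
grip_width: 0.998
finger_force: 0.0
```

{"api": "move_arm", "payload": {"commands": [{"xyz":[0,0,0],"angular":[0,0,1]},{"xyz":[0,0,0],"angular":[0,0,1]},{"xyz":[0,0,0],"angular":[0,0,1]},{"xyz":[0,0,0],"angular":[0,0,1]},{"xyz":[0,0,0],"angular":[0,0,1]}]}}

```text
t: 3.85
tcp_pos: [0.482, -0.1368, 0.2334]
orientation: [[0.729, 0.685, -0.0], [0.685, -0.729, 0.0], [-0.0, -0.0, -1.0]]
ft_force: [-0.7, 0.5, 0.0]
grip_width: 0.998
finger_force: 0.0
```

{"api": "move_arm", "payload": {"commands": [{"xyz":[0,0,0],"angular":[0,0,1]},{"xyz":[0,0,0],"angular":[0,0,1]},{"xyz":[0,0,0],"angular":[0,0,1]},{"xyz":[0,0,0],"angular":[0,0,1]},{"xyz":[0,0,0],"angular":[0,0,1]}], "claw": 0.2}}

```text
t: 4.47
tcp_pos: [0.4821, -0.1368, 0.2335]
orientation: [[0.919, 0.394, -0.0], [0.394, -0.919, 0.0], [-0.0, -0.0, -1.0]]
ft_force: [-0.9, 0.1, -0.5]
grip_width: 0.614
finger_force: 0.0
```

{"api": "move_arm", "payload": {"commands": [{"xyz":[0,0,0],"angular":[0,0,1]},{"xyz":[0,0,0],"angular":[0,0,1]},{"xyz":[0,0,0],"angular":[0,0,1]},{"xyz":[0,0,0],"angular":[0,0,1]},{"xyz":[0,0,0],"angular":[0,0,1]}]}}

```text
t: 5.1
tcp_pos: [0.4821, -0.1368, 0.2334]
orientation: [[0.998, 0.056, -0.0], [0.056, -0.998, 0.0], [-0.0, -0.0, -1.0]]
ft_force: [-0.1, -0.3, -0.7]
grip_width: 0.599
finger_force: 0.0
```

{"api": "move_arm", "payload": {"commands": [{"xyz":[-0.24,0.12,0],"angular":[0,0,0.91]},{"xyz":[-0.24,0.12,0],"angular":[0,0,0.91]},{"xyz":[-0.24,0.12,0],"angular":[0,0,0.91]},{"xyz":[-0.24,0.12,0],"angular":[0,0,0.91]},{"xyz":[-0.24,0.12,0],"angular":[0,0,0.91]}]}}

```text
t: 5.72
tcp_pos: [0.4076, -0.1679, 0.2334]
orientation: [[0.966, -0.258, -0.0], [-0.258, -0.966, 0.0], [-0.0, -0.0, -1.0]]
ft_force: [-0.1, 0.1, 0.4]
grip_width: 0.6
finger_force: 0.0
```

{"api": "move_arm", "payload": {"commands": [{"xyz":[0,0,0.3]},{"xyz":[0,0,0.2]},{"xyz":[0,0,0]}]}}

```text
$.commands[0]: bad value
```

```bash
python3 - <<'E'
from h import *
import cv2
c=imaging.calibration("wrist");im=imaging.camera("wrist");cv2.imwrite("pics/w1.png",im)
np.save("w1.npy",c,allow_pickle=True)
s=bot.sense();print(s["tcp_pos"],s["orientation"].round(3).tolist() if hasattr(s["orientation"],'round') else s["orientation"],s["qpos"],c["eye"])
print(proj(c,[.407,-.1655,.0835]),proj(c,[.407,-.1655,.0615]))
E
```

```text
[ 0.40536329 -0.16861043  0.23310287] [[0.965, -0.262, -0.002], [-0.262, -0.965, 0.002], [-0.002, -0.001, -1.0]] [-30.31557224   4.59243893  51.25327146 120.19026985  -4.33272845
  57.14275576 -81.95931592] [ 0.47122983 -0.18592495  0.38403605]
(np.float64(249.49876236620537), np.float64(187.07237462285897)) (np.float64(249.72087748798432), np.float64(182.1970637100811))
```

View pics/w1.png

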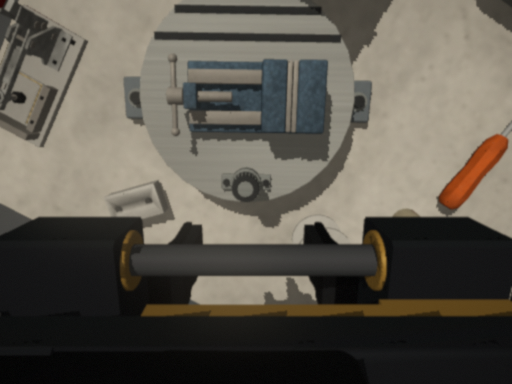

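The wrist view shows the ring at about (246,186), with the disc spanning columns 140–355 and its lower rim at row 203. I'll come down some and measure again.

{"api": "move_arm", "payload": {"commands": [{"xyz":[0,0,0.4],"angular":[0,0,0]},{"xyz":[0,0,0.4],"angular":[0,0,0]},{"xyz":[0,0,0.2],"angular":[0,0,0]},{"xyz":[0,0,0],"angular":[0,0,0]}]}}

```text
t: 6.28
tcp_pos: [0.4082, -0.1674, 0.1731]
orientation: [[0.967, -0.255, -0.002], [-0.255, -0.967, -0.0], [-0.002, 0.001, -1.0]]
ft_force: [-0.8, 0.4, 0.4]
grip_width: 0.602
finger_force: 0.0
```

```bash
python3 - <<'E'
from h import *
import cv2
c1=np.load("w1.npy",allow_pickle=True).item()
c=imaging.calibration("wrist");im=imaging.camera("wrist")
np.save("w2.npy",c,allow_pickle=True)
s=bot.sense();print(s["tcp_pos"])
print(proj(c,[.407,-.1655,.0835]),"w1 ring",plane(c1,246,186,.0835))
a=cv2.imread("pics/w1.png")[150:220,200:300];b=im[140:240,200:300]
cv2.imwrite("pics/w2.png",np.hstack([cv2.resize(a,(400,280),interpolation=2)[:280],cv2.resize(b,(400,400),interpolation=2)[:280]]))
E
```

```text
[ 0.40873922 -0.16758746  0.17368652]
(np.float64(249.47845662370165), np.float64(205.15949731429086)) w1 ring [ 0.4088104  -0.16264717  0.0835    ]
```

View pics/w2.png

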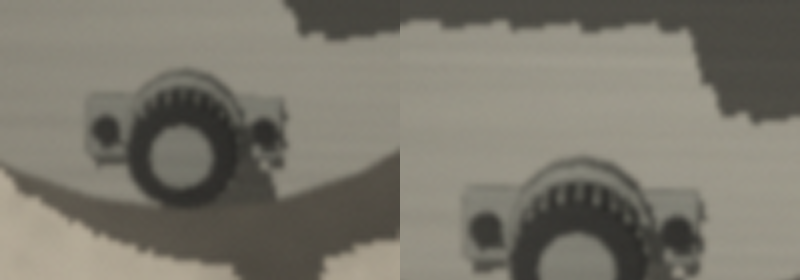

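Left is w1, with the ring-top centre at crop (183,156), i.e. (245.8,189). Right is w2, with the centre at about (178,264), i.e. (244.5,206).

```bash
python3 - <<'E'
from h import *
c1=np.load("w1.npy",allow_pickle=True).item();c2=np.load("w2.npy",allow_pickle=True).item()
T=imaging.calibration("top");S=imaging.calibration("scene")
print(tri([ray(c1,245.8,189),ray(c2,244.5,206)]),tri([ray(c1,245.8,189),ray(c2,244.5,206),ray(T,214.5,232),ray(S,200.6,190)]))
print(plane(c1,245.8,189,.0835),plane(c2,244.5,206,.0835))
# disc from w1: left/right rim
print("disc mid", plane(c1,140,95,.047),plane(c1,355,95,.047),plane(c1,247,204,.047))
s=bot.sense();R=np.array(s["orientation"]);p=np.array(s["tcp_pos"])
print(p,(R.T@(np.array([.407,-.163,.0745])-p)/.06).round(3))
E
```

```text
(array([ 0.40172197, -0.15990125,  0.06295931]), [np.float64(0.00017515374588089388), np.float64(0.00017515374588095454)]) (array([ 0.40722734, -0.16320038,  0.08589245]), [np.float64(0.0013955589567539472), np.float64(0.0014369027713477176), np.float64(0.0025349491161272206), np.float64(8.18958271576677e-05)])
[ 0.40612002 -0.16172267  0.0835    ] [ 0.40731785 -0.16173146  0.0835    ]
disc mid [ 0.5148182  -0.08431826  0.047     ] [ 0.46104043 -0.2855313   0.047     ] [ 0.38232828 -0.15575683  0.047     ]
[ 0.40873922 -0.16758746  0.17368652] [-0.048 -0.067  1.653]
```

{"api": "move_arm", "payload": {"commands": [{"xyz":[-0.025,-0.038,0.4],"angular":[0,0,0]},{"xyz":[-0.025,-0.037,0.4],"angular":[0,0,0]},{"xyz":[0,0,0.4],"angular":[0,0,0]},{"xyz":[0,0,0.3],"angular":[0,0,0]},{"xyz":[0,0,0],"angular":[0,0,0]}]}}

```text
t: 6.95
tcp_pos: [0.4068, -0.1622, 0.0834]
orientation: [[0.967, -0.255, -0.001], [-0.255, -0.967, 0.0], [-0.001, 0.0, -1.0]]
ft_force: [-0.4, -0.1, -0.0]
grip_width: 0.601
finger_force: 0.0
```

```bash
python3 - <<'E'
from h import *
import cv2
s=bot.sense();R=np.array(s["orientation"]);p=np.array(s["tcp_pos"])
c=imaging.calibration("wrist");im=imaging.camera("wrist");t=imaging.camera("top");sc=imaging.camera("scene")
print(p,s["ft_force"],proj(c,[.407,-.162,.0835]),(R.T@(np.array([.407,-.162,.0745])-p)/.06).round(3))
cv2.imwrite("pics/w3.png",np.hstack([im[100:340,120:390],cv2.resize(sc[150:230,160:250],(270,240)),cv2.resize(t[180:260,170:260],(260,240))]))
E
```

```text
[ 0.40679118 -0.16215351  0.08342688] [-0.3728053  -0.13123462 -0.02072565] (np.float64(250.51466659617026), np.float64(251.94585394973896)) [ 0.003 -0.003  0.149]
```

View pics/w3.png

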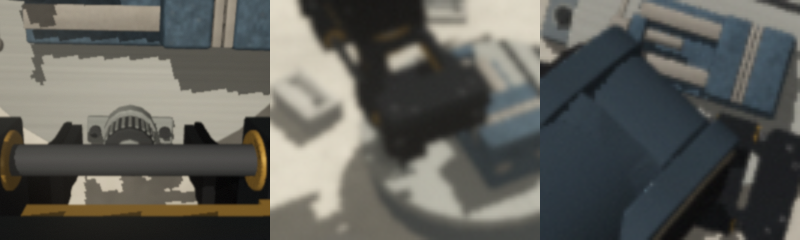

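The wrist crop shows the ring centred (column ~130) between the fingers, whose inner edges are at ~80 and ~185. I'll lower the last 9 mm and close lightly.

{"api": "move_arm", "payload": {"commands": [{"xyz":[0,0,0.15],"angular":[0,0,0]},{"xyz":[0,0,0],"angular":[0,0,0]}]}}

```text
t: 7.35
tcp_pos: [0.4066, -0.1619, 0.0743]
orientation: [[0.967, -0.254, -0.001], [-0.254, -0.967, 0.0], [-0.001, -0.0, -1.0]]
ft_force: [-0.0, -0.0, 0.5]
grip_width: 0.598
finger_force: 0.0
```

{"api": "move_arm", "payload": {"commands": [{"xyz":[0,0,0],"angular":[0,0,0]},{"xyz":[0,0,0],"angular":[0,0,0]},{"xyz":[0,0,0],"angular":[0,0,0]}], "claw": -0.3, "grip_force": 8}}

```text
t: 7.72
tcp_pos: [0.4069, -0.1621, 0.0746]
orientation: [[0.967, -0.255, 0.0], [-0.255, -0.967, 0.0], [0.0, -0.0, -1.0]]
ft_force: [0.3, 0.0, -0.4]
grip_width: 0.384
finger_force: 0.0
```

{"api": "move_arm", "payload": {"commands": [{"xyz":[0,0,0],"angular":[0,0,0]},{"xyz":[0,0,0],"angular":[0,0,0]},{"xyz":[0,0,0],"angular":[0,0,0]}], "claw": -0.5}}

```text
t: 8.1
tcp_pos: [0.4069, -0.1614, 0.0745]
orientation: [[0.967, -0.254, -0.0], [-0.254, -0.967, 0.001], [-0.001, -0.001, -1.0]]
ft_force: [0.4, 2.6, 2.2]
grip_width: 0.296
finger_force: 8.0
```

{"api": "move_arm", "payload": {"commands": [{"xyz":[0,0,0],"angular":[0,0,0]},{"xyz":[0,0,-0.05],"angular":[0,0,0]},{"xyz":[0,0,-0.05],"angular":[0,0,0]}], "claw": -1, "grip_force": 25}}

```text
t: 8.48
tcp_pos: [0.4068, -0.1617, 0.0802]
orientation: [[0.967, -0.254, -0.0], [-0.254, -0.967, 0.0], [-0.0, 0.0, -1.0]]
ft_force: [3.3, 3.7, -8.6]
grip_width: 0.296
finger_force: 25.0
```

{"api": "move_arm", "payload": {"commands": [{"xyz":[0,0,-0.05],"angular":[0,0,0]},{"xyz":[0,0,-0.05],"angular":[0,0,0]},{"xyz":[0,0,0],"angular":[0,0,0]}]}}

```text
t: 8.85
tcp_pos: [0.4067, -0.1619, 0.0865]
orientation: [[0.967, -0.254, -0.0], [-0.254, -0.967, 0.0], [-0.0, -0.0, -1.0]]
ft_force: [3.0, 4.1, -11.4]
grip_width: 0.294
finger_force: 25.0
```

{"api": "move_arm", "payload": {"commands": [{"xyz":[0,0,0],"angular":[0,0,-0.5]},{"xyz":[0,0.0477,0],"angular":[0,0,-0.5]},{"xyz":[0,0.0477,0],"angular":[0,0,-0.5]},{"xyz":[0,0.0477,0],"angular":[0,0,-0.5]},{"xyz":[0,0,0],"angular":[0,0,0]}]}}

```text
t: 9.48
tcp_pos: [0.4048, -0.1715, 0.0865]
orientation: [[0.993, -0.118, -0.0], [-0.118, -0.993, -0.001], [-0.0, 0.001, -1.0]]
ft_force: [0.5, -1.4, -10.5]
grip_width: 0.288
finger_force: 25.0
```

{"api": "move_arm", "payload": {"commands": [{"xyz":[0,0.095,0],"angular":[0,0,-1]},{"xyz":[0,0.095,0],"angular":[0,0,-1]},{"xyz":[0,0.095,0],"angular":[0,0,-1]},{"xyz":[0,0,0],"angular":[0,0,0]}]}}

```text
t: 9.98
tcp_pos: [0.4043, -0.1886, 0.0866]
orientation: [[0.996, 0.09, 0.0], [0.09, -0.996, -0.001], [0.0, 0.001, -1.0]]
ft_force: [2.0, -2.4, -10.0]
grip_width: 0.289
finger_force: 25.0
```

```bash
cat > ang.py <<'E'
from h import *
s=bot.sense();p=np.array(s["tcp_pos"]);R=np.array(s["orientation"])
C=np.array([.407,-.162])+.082*np.array([np.cos(np.radians(-14.9)),np.sin(np.radians(-14.9))])
d=p[:2]-C
a=(np.degrees(np.arctan2(d[1],d[0]))%360)-165.1
h=(np.degrees(np.arctan2(R[1,1],R[0,1]))+105.0)
print("table deg %.1f rad %.3f"%(a,np.radians(a)),"r",np.hypot(*d).round(4),"yaw",h.round(1),"z",p[2].round(4),"ft tool",(R.T@s["ft_force"]).round(1),"t",s["t"],"q",np.round(s["qpos"]))
E
python3 ang.py
```

```text
table deg 18.7 rad 0.327 r 0.0821 yaw 20.2 z 0.0866 ft tool [ 1.8  2.6 10. ] t 9.975 q [-11.  21.  38. 128. -20.  38. -44.]
```

{"api": "move_arm", "payload": {"commands": [{"xyz":[0,0.095,0],"angular":[0,0,-1]},{"xyz":[0,0.095,0],"angular":[0,0,-1]},{"xyz":[0,0.09,0],"angular":[0,0,-1]},{"xyz":[0,0,0.03],"angular":[0,0,0]},{"xyz":[0,0,0],"angular":[0,0,0]}]}}

```text
t: 10.6
tcp_pos: [0.4072, -0.2049, 0.0847]
orientation: [[0.955, 0.295, 0.001], [0.295, -0.955, -0.001], [0.0, 0.002, -1.0]]
ft_force: [1.9, -3.4, -10.1]
grip_width: 0.29
finger_force: 25.0
```

```bash
python3 ang.py
```

```text
table deg 30.3 rad 0.529 r 0.082 yaw 32.2 z 0.0847 ft tool [ 0.9  3.8 10.1] t 10.6 q [ -7.  21.  34. 126. -19.  37. -32.]
```

{"api": "move_arm", "payload": {"commands": [{"xyz":[0,0,0.01],"angular":[0,0,0]},{"xyz":[0,0,0],"angular":[0,0,0]}]}}

```text
t: 10.85
tcp_pos: [0.4072, -0.2048, 0.0842]
orientation: [[0.955, 0.296, 0.001], [0.296, -0.955, -0.001], [0.0, 0.001, -1.0]]
ft_force: [2.3, -5.0, -9.7]
grip_width: 0.287
finger_force: 25.0
```

{"api": "move_arm", "payload": {"commands": [{"xyz":[0,0,0.01],"angular":[0,0,0]},{"xyz":[0,0,0],"angular":[0,0,0]}]}}

```text
t: 11.1
tcp_pos: [0.4072, -0.2048, 0.0836]
orientation: [[0.955, 0.296, 0.001], [0.296, -0.955, -0.001], [0.0, 0.001, -1.0]]
ft_force: [0.7, -4.5, -9.6]
grip_width: 0.288
finger_force: 25.0
```

{"api": "move_arm", "payload": {"commands": [{"xyz":[0,0,0.01],"angular":[0,0,0]},{"xyz":[0,0,0],"angular":[0,0,0]}]}}

```text
t: 11.35
tcp_pos: [0.4072, -0.2048, 0.0832]
orientation: [[0.955, 0.296, 0.001], [0.296, -0.955, -0.001], [0.0, 0.001, -1.0]]
ft_force: [1.2, -5.0, -6.9]
grip_width: 0.291
finger_force: 25.0
```

{"api": "move_arm", "payload": {"commands": [{"xyz":[0,0,0.01],"angular":[0,0,0]},{"xyz":[0,0,0],"angular":[0,0,0]}]}}

```text
t: 11.6
tcp_pos: [0.4072, -0.2048, 0.0828]
orientation: [[0.955, 0.296, 0.001], [0.296, -0.955, -0.0], [0.001, 0.001, -1.0]]
ft_force: [-1.2, -5.4, -0.4]
grip_width: 0.288
finger_force: 25.0
```

{"api": "move_arm", "payload": {"commands": [{"xyz":[0,0,0],"angular":[0,0,0]},{"xyz":[0,0,0],"angular":[0,0,0]},{"xyz":[0,0,0],"angular":[0,0,0]}], "claw": -0.32, "grip_force": 10}}

```text
t: 11.98
tcp_pos: [0.4071, -0.2031, 0.0822]
orientation: [[0.955, 0.298, -0.001], [0.298, -0.955, 0.002], [-0.0, -0.002, -1.0]]
ft_force: [-0.1, -0.6, 0.2]
grip_width: 0.34
finger_force: 0.0
```

```bash
python3 ang.py; python3 - <<'E'
from h import *
import cv2
c=imaging.calibration("wrist");im=imaging.camera("wrist");sc=imaging.camera("scene");t=imaging.camera("top")
cv2.imwrite("pics/w4.png",np.hstack([im[100:340,120:390],cv2.resize(sc[150:230,160:250],(270,240)),cv2.resize(t[180:260,170:260],(260,240))]))
cv2.imwrite("ref_w.png",im)
E
```

```text
table deg 29.1 rad 0.508 r 0.0816 yaw 32.3 z 0.0822 ft tool [-0.2  0.5 -0.2] t 11.975 q [ -6.  21.  34. 127. -19.  37. -31.]
```

View pics/w4.png

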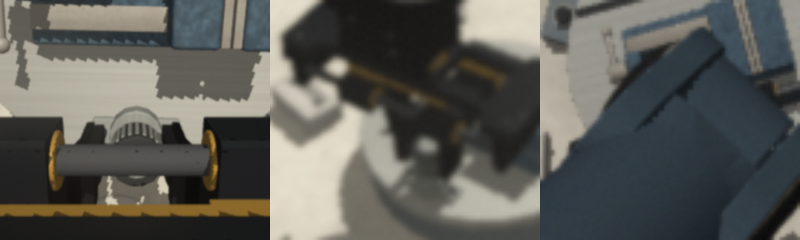

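The wrist view shows the ring standing free between the fingers. Now I'll push lightly in small steps.

{"api": "move_arm", "payload": {"commands": [{"xyz":[0,0.0167,0],"angular":[0,0,-0.1]},{"xyz":[0,0.0167,0],"angular":[0,0,-0.1]},{"xyz":[0,0.0167,0],"angular":[0,0,-0.1]},{"xyz":[0,0.0167,0],"angular":[0,0,-0.1]}]}}

```text
t: 12.62
tcp_pos: [0.408, -0.2068, 0.0821]
orientation: [[0.946, 0.324, -0.001], [0.324, -0.946, 0.002], [-0.0, -0.003, -1.0]]
ft_force: [-0.5, 4.0, 1.8]
grip_width: 0.341
finger_force: 2.2
```

```bash
python3 ang.py
```

```text
table deg 31.7 rad 0.554 r 0.0818 yaw 33.9 z 0.0821 ft tool [ 0.8 -4.  -1.8] t 12.625 q [ -6.  21.  33. 126. -19.  37. -30.]
```

{"api": "move_arm", "payload": {"commands": [{"xyz":[0,0.0167,0],"angular":[0,0,-0.17]},{"xyz":[0,0.0167,0],"angular":[0,0,-0.17]},{"xyz":[0,0.0167,0],"angular":[0,0,-0.17]}]}}

```text
t: 13.0
tcp_pos: [0.4089, -0.2097, 0.0821]
orientation: [[0.934, 0.358, -0.001], [0.358, -0.934, 0.002], [-0.0, -0.002, -1.0]]
ft_force: [-1.3, 5.5, 1.5]
grip_width: 0.34
finger_force: 2.7
```

```bash
python3 ang.py
```

```text
table deg 33.9 rad 0.592 r 0.0818 yaw 36.0 z 0.0821 ft tool [ 0.8 -5.6 -1.4] t 13.0 q [ -5.  21.  33. 126. -19.  37. -28.]
```

{"api": "move_arm", "payload": {"commands": [{"xyz":[0,0.0167,0],"angular":[0,0,-0.17]},{"xyz":[0,0.0167,0],"angular":[0,0,-0.17]},{"xyz":[0,0.0167,0],"angular":[0,0,-0.17]}]}}

```text
t: 13.38
tcp_pos: [0.41, -0.2129, 0.0821]
orientation: [[0.92, 0.391, -0.001], [0.391, -0.92, 0.001], [-0.0, -0.002, -1.0]]
ft_force: [-0.5, 4.7, 1.4]
grip_width: 0.337
finger_force: 2.5
```

```bash
python3 ang.py
```

```text
table deg 36.2 rad 0.633 r 0.0818 yaw 38.0 z 0.0821 ft tool [ 1.4 -4.6 -1.4] t 13.375 q [ -4.  21.  32. 126. -19.  38. -26.]
```

{"api": "move_arm", "payload": {"commands": [{"xyz":[0,0.0167,0],"angular":[0,0,-0.17]},{"xyz":[0,0.0167,0],"angular":[0,0,-0.17]},{"xyz":[0,0.0167,0],"angular":[0,0,-0.17]}]}}

```text
t: 13.75
tcp_pos: [0.4112, -0.2157, 0.0821]
orientation: [[0.906, 0.423, -0.001], [0.423, -0.906, 0.001], [-0.0, -0.002, -1.0]]
ft_force: [-1.2, 5.6, 2.7]
grip_width: 0.34
finger_force: 2.5
```

{"api": "move_arm", "payload": {"commands": [{"xyz":[0,0.0167,0],"angular":[0,0,-0.17]},{"xyz":[0,0.0167,0],"angular":[0,0,-0.17]},{"xyz":[0,0.0167,0],"angular":[0,0,-0.17]}]}}

```text
t: 14.12
tcp_pos: [0.4125, -0.2185, 0.0821]
orientation: [[0.89, 0.455, -0.001], [0.455, -0.89, 0.001], [-0.0, -0.002, -1.0]]
ft_force: [-1.4, 5.0, 3.0]
grip_width: 0.338
finger_force: 2.5
```

{"api": "move_arm", "payload": {"commands": [{"xyz":[0,0.0167,0],"angular":[0,0,-0.17]},{"xyz":[0,0.0167,0],"angular":[0,0,-0.17]},{"xyz":[0,0.0167,0],"angular":[0,0,-0.17]}]}}

```text
t: 14.5
tcp_pos: [0.4138, -0.2211, 0.0821]
orientation: [[0.874, 0.486, -0.001], [0.486, -0.874, 0.001], [-0.0, -0.002, -1.0]]
ft_force: [-0.8, 5.1, 3.5]
grip_width: 0.343
finger_force: 2.5
```

```bash
python3 ang.py
```

```text
table deg 42.6 rad 0.744 r 0.0818 yaw 44.1 z 0.0821 ft tool [ 1.8 -4.8 -3.5] t 14.5 q [ -2.  22.  30. 125. -18.  38. -20.]
```

{"api": "move_arm", "payload": {"commands": [{"xyz":[0,0.0167,-0.01],"angular":[0,0,-0.17]},{"xyz":[0,0.0167,0],"angular":[0,0,-0.17]},{"xyz":[0,0.0167,0],"angular":[0,0,-0.17]}]}}

```text
t: 14.88
tcp_pos: [0.4154, -0.2241, 0.0825]
orientation: [[0.856, 0.517, -0.001], [0.517, -0.856, 0.001], [-0.001, -0.001, -1.0]]
ft_force: [-0.1, 3.9, -3.1]
grip_width: 0.34
finger_force: 2.1
```

{"api": "move_arm", "payload": {"commands": [{"xyz":[0,0.0167,0],"angular":[0,0,-0.17]},{"xyz":[0,0.0167,0],"angular":[0,0,-0.17]},{"xyz":[0,0.0167,0],"angular":[0,0,-0.17]}]}}

```text
t: 15.25
tcp_pos: [0.417, -0.227, 0.0827]
orientation: [[0.837, 0.547, -0.001], [0.547, -0.837, 0.0], [-0.001, -0.001, -1.0]]
ft_force: [-2.2, 4.2, -2.9]
grip_width: 0.34
finger_force: 2.1
```

{"api": "move_arm", "payload": {"commands": [{"xyz":[0,0.0167,0],"angular":[0,0,-0.17]},{"xyz":[0,0.0167,0],"angular":[0,0,-0.17]},{"xyz":[0,0.0167,0],"angular":[0,0,-0.17]}]}}

```text
t: 15.62
tcp_pos: [0.4187, -0.2296, 0.0828]
orientation: [[0.817, 0.577, -0.001], [0.577, -0.817, 0.0], [-0.0, -0.0, -1.0]]
ft_force: [-2.2, 4.0, -3.0]
grip_width: 0.344
finger_force: 2.2
```

```bash
python3 ang.py
```

```text
table deg 49.4 rad 0.863 r 0.082 yaw 50.2 z 0.0828 ft tool [ 0.5 -4.6  3. ] t 15.625 q [  0.  22.  29. 124. -17.  38. -14.]
```

{"api": "move_arm", "payload": {"commands": [{"xyz":[0,0.0167,0],"angular":[0,0,-0.17]},{"xyz":[0,0.0167,0],"angular":[0,0,-0.17]},{"xyz":[0,0.0167,0],"angular":[0,0,-0.18]}]}}

```text
t: 16.0
tcp_pos: [0.4213, -0.2326, 0.0832]
orientation: [[0.796, 0.606, 0.001], [0.606, -0.796, -0.001], [0.0, 0.002, -1.0]]
ft_force: [-2.4, 1.0, -2.0]
grip_width: 0.338
finger_force: 1.2
```

{"api": "move_arm", "payload": {"commands": [{"xyz":[0,0.0167,0],"angular":[0,0,-0.17]}]}}

```text
t: 16.12
tcp_pos: [0.4217, -0.2331, 0.0832]
orientation: [[0.788, 0.615, 0.001], [0.615, -0.788, -0.0], [0.0, 0.001, -1.0]]
ft_force: [-1.3, 1.9, -1.1]
grip_width: 0.341
finger_force: 1.6
```

```bash
python3 ang.py; python3 - <<'E'
from h import *
import cv2
im=imaging.camera("wrist");r=cv2.imread("ref_w.png");sc=imaging.camera("scene")
cv2.imwrite("pics/w5.png",np.hstack([cv2.resize(r[150:290,200:310],(275,350)),cv2.resize(im[150:290,200:310],(275,350)),cv2.resize(sc[160:230,170:215],(225,350))]))
E
```

```text
table deg 52.7 rad 0.919 r 0.0816 yaw 53.0 z 0.0832 ft tool [ 0.2 -2.3  1.1] t 16.125 q [  1.  22.  28. 123. -17.  38. -11.]
```

View pics/w5.png

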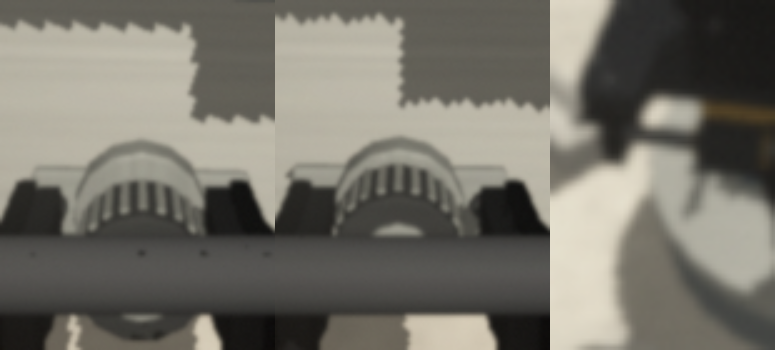

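The ring has clearly dropped: compared with the reference on the left, much less of the housing stem shows and the ring top (400,230) now appears close to the housing. The push force also fell from 4.6 N to 2.3 N. I'll open and withdraw.

{"api": "move_arm", "payload": {"commands": [{"xyz":[0,-0.02,0],"angular":[0,0,0]},{"xyz":[0,-0.02,0],"angular":[0,0,0]},{"xyz":[0,0,0],"angular":[0,0,0]},{"xyz":[0,0,0],"angular":[0,0,0]}], "claw": 0.1}}

```text
t: 16.73
tcp_pos: [0.4203, -0.2309, 0.0831]
orientation: [[0.789, 0.615, 0.001], [0.615, -0.789, -0.0], [0.0, 0.001, -1.0]]
ft_force: [-0.2, 0.9, -0.3]
grip_width: 0.541
finger_force: 0.0
```

{"api": "move_arm", "payload": {"commands": [{"xyz":[0,0,-0.3],"angular":[0,0,0]},{"xyz":[0,0,-0.5],"angular":[0,0,0]},{"xyz":[0,0,-0.5],"angular":[0,0,0]},{"xyz":[0,0,-0.5],"angular":[0,0,0]},{"xyz":[0,0,-0.4],"angular":[0,0,0]}]}}

```text
t: 17.35
tcp_pos: [0.4202, -0.2309, 0.2162]
orientation: [[0.789, 0.615, 0.001], [0.615, -0.789, -0.0], [0.001, 0.001, -1.0]]
ft_force: [0.3, 0.3, -0.1]
grip_width: 0.548
finger_force: 0.0
```

{"api": "move_arm", "payload": {"commands": [{"xyz":[0,0,-0.2],"angular":[0,0,0]},{"xyz":[0,0,0],"angular":[0,0,0]},{"xyz":[0,0,0],"angular":[0,0,0]}]}}

```text
t: 17.73
tcp_pos: [0.4194, -0.2304, 0.2259]
orientation: [[0.789, 0.615, -0.002], [0.615, -0.789, 0.001], [-0.001, -0.002, -1.0]]
ft_force: [0.6, 0.5, -0.3]
grip_width: 0.55
finger_force: 0.0
```

```bash
python3 ang.py; python3 - <<'E'
from h import *
import cv2
c=imaging.calibration("wrist");im=imaging.camera("wrist")
ax=np.array([.407+.0792,-.162-.0211]);th=np.radians(165.1+53.5)
x,y=ax+.082*np.array([np.cos(th),np.sin(th)])
for l in (0,.009): print(l,proj(c,[x,y,.0835+l]))
r=cv2.imread("pics/w1.png")
u,v=[int(q) for q in proj(c,[x,y,.0835])];v=min(max(v,40),344);u=min(max(u,50),462)
print(u,v)
cv2.imwrite("pics/w6.png",np.hstack([cv2.resize(r[149:229,196:296],(400,320),interpolation=2),cv2.resize(im[v-40:v+40,u-50:u+50],(400,320),interpolation=2)]))
E
```

```text
table deg 50.2 rad 0.876 r 0.0819 yaw 52.9 z 0.2259 ft tool [ 0.8 -0.   0.3] t 17.725 q [ -6.   9.  33. 116.  -6.  57. -21.]
0 (np.float64(257.04770608467453), np.float64(186.75509180987282))
0.009 (np.float64(257.1611474148362), np.float64(189.00465375420188))
257 186
```

View pics/w6.png

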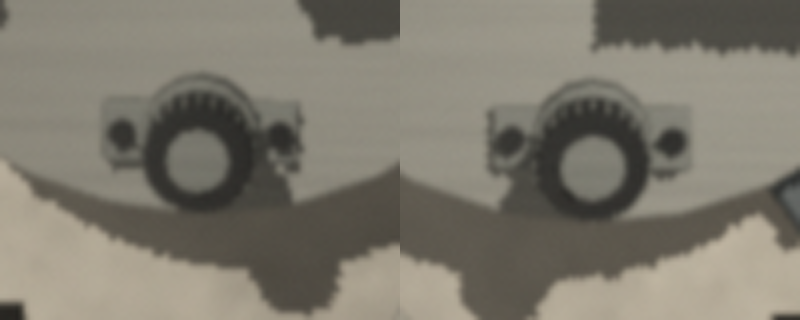

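The ring sits against its housing just as it did at the start: hole-to-top offset is 25 crop px against 23, where a raised ring would show about 9 more. Handing in.

```bash
python3 -c "
from cell import bot
print(bot.job_done())"
```

```text
the job is handed in; nothing more can be done
None
```

The pin has dropped into the next notch at about 0.92 rad, found with a light push of at most about 6 N, and the arm is withdrawn clear. The job was handed in at about 18 s, and the hand-in call returned no verdict.

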